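Wedge a hinged fixture plate up to the dial gauge

ROBOT

A 6-joint arm with a two-finger parallel gripper is mounted at the origin on the work surface. World frame = base frame: x ahead of the robot, y to its left, z up, the work surface at z = 0. Lengths are in mm, angles in rad, forces in N, time in s.
With the tool pointing down it reaches from about 350 to 775 mm from the base axis. Payload 7.3 kg.
Tool frame: the origin (TCP) lies on the centre line of the jaws, within the pads' length; the fingertips stand 17 mm ahead of it and the grasp point (between the pads) lies 2 mm behind it; z points along the fingers, y is the line along which they close (so a half turn about z gives the same grasp; the last joint's range is limited). The gripper opens to 92 mm and grips with 3 to 60 N. Pads are 19 mm wide; open, the fingers measure 130 mm over their backs; the gripper's body (75 mm by 190 mm) begins 47 mm behind the grasp point.
Start: joints at [1.084, 0.342, 1.524, -0, 1.275, -0.146], TCP at [175.462, 494.83, 243.741] pointing down, gripper open.
Joint ranges: [-2.53, 2.53], [-0.77, 2.02], [0.04, 2.7], [-1, 4.14], [0.28, 2.66], [-3.11, 3.11]. Speed limits (rad/s): [2.57, 2.57, 3.14, 3.14, 3.14, 3.14].

INTERFACE

Orientations are given as a unit quaternion [w, x, y, z].
In Python, from workcell import manip gives the robot as it stands.
- The arm moves only by the tool send_rows, never from a script. Its argument "series" is text: rows parted by semicolons, each of 5 numbers parted by spaces: the gripper command: -1 is fully open, 1 is shut, values between are in proportion, then the shift along the tool's x, y, z each as a share of 2.5 cm, from -1 to 1, then the turn about the tool's z as a share of 0.08 rad, from -1 to 1. A call has 1 to 5 rows; each row shifts and turns the commanded pose from where the row before left it, along the tool's axes as they then stand; what a row does not reach is not made up. A row lasts 1/12 s, in which the tool goes at most 41.7 mm and 7.16 degrees, less where a joint would pass 70% of its speed; a pose out of reach is approached as far as the arm can. A call with a number of a shift or a turn outside -1 to 1 is refused whole. A call with a gripper value outside its range is refused whole. The fingers move at their own pace and stop on an object; "force" is the grip in N (left out, the last holds). Time passes only in rows, so rows that do not move let the fingers close. It gives the time, the measured TCP pose, the force, the opening and the grip force at its end, in the units of the state.
- manip.read_state(): the state, without advancing time (a new reading comes with each control period).
- manip.snapshot(name): name is "side" or "top"; returns a dict with "frame" (420x560x3 uint8, red, green, blue), "depth" (420x560 float32, mm along the optical axis (not along the pixel's ray), 0 where there is no reading), "fx", "fy", "cx", "cy" (pixels), "extrinsics" (4x4, takes a point from world to camera coordinates). Camera axes: x right, y up, looking along -z (the intrinsics and any distortion apply to the point x, -y, -z); pixel columns grow to the right and rows downward; lengths in mm; the calibration is good to about 2 mm. A picture is of the moment at which its call begins.
- manip.finish_job(): hands the job in; it is judged then, once.
The state is a dict: "time": time; "joint_pos": joint angles; "dq": joint speeds; "joint_torque": joint torques, N m; "tool_pos": TCP position; "ee_rot": TCP orientation; "force": force on the tool from outside, world axes, zero at the start; "ft_torque": the same for the moment, N m; "finger_gap": finger opening in mm; "gripper_force": force on a finger pad.
Only numpy, scipy, OpenCV 4.12 (cv2) and the standard library are available. Lean on these libraries where they do the work, as an engineer would, in place of code of your own. Each camera call takes 0.05 s, during which the arm holds its last target. There are 200 camera calls.

TASK

Take the long slim wedge and slide it, tip first and flat on the bench, under the free edge of the hinged fixture plate, so that the plate rises until it touches the dial gauge's plunger and pushes it up by about 1 mm. Go gently once it touches: the gauge is spoiled if the plunger is pushed in more than 2.5 mm. Then let go and leave the plate resting on the wedge; do not push or lift the plate or the gauge with the gripper, and leave the short wedge and the other things on the bench where they are.

Things in the scene. Friction and masses are not known exactly. Their poses are not given: they have to be found in the camera images.
- wedge_heel (a point): centre, half-way up (25 mm above the underside), of the heel of the long slim loose wedge of bare aluminium: an upright block 40 mm long, 36 mm wide, 50 mm high at its thick end, good to grip across the 36 mm width from above. +x runs along the wedge from heel to tip, z up; the tip end is 160 mm from this point along +x
- wedge_tip (a point): middle of the lower edge of the long wedge's tip, on its underside; same axes as wedge_heel
- long_wedge: the long wedge, 180 mm long, 36 mm wide, about 0.33 kg (varies). Its ramp, 140 mm long, falls straight from 39 mm thick at the heel to 4 mm at the tip (1 in 4). Wedged in, it stays by friction when let go. Origin on its underside at mid-length, 90 mm behind the tip, 70 mm ahead of wedge_heel; same axes
- fixture: fixed steel fixture with the hinged plate. Origin on the bench under the middle of the plate's free edge; +x is the level way in from the free edge to the hinge 180 mm away; z up. Two round rest posts, 12 mm across, stand 16 mm inside the free edge at y = +48 and -48 mm: the wedge goes between them along the middle line. The gauge's post, 14 mm thick, 210 mm high, stands at x = 65, y = -100 mm
- plate_nose (a point): axis of the round nose bar, 12 mm across, 110 mm long, that forms the plate's free edge. At the start its underside is 11 mm above the bench. It must rise about 3 to 18 mm, different each time, until the plate's top meets the gauge; lifting the plate alone loads it with about 2.5 to 5 N
- plate: the hinged aluminium plate, 180 x 110 x 10 mm, with a dark ring-shaped casting on its far half, about 0.75 kg in all (varies). It droops at the start and only swings up about its hinge. Origin on the hinge axis, 27 mm above the bench; +x away from the free edge
- gauge: the fixed dial gauge on the post; origin at the centre of its dial (48 mm across), 137 mm above the bench, above the plate's middle line 65 mm behind the free edge. Its thin plunger hangs down to between 100 and 109 mm below this point: it is screwed out differently each time, which this pose does not show. The plate swings up under the plunger's round tip
- plunger_seat (a point): point in the gauge's barrel, 70 mm below the dial's centre, where the sprung plunger comes out. The plunger takes 8 N to leave its seat and 1.5 N more per mm, so the force needed to slide the wedge in jumps by half to about as much again when the plate meets it; from there it goes in about 0.16 mm per mm of wedge travel
- short_wedge: short steep aluminium wedge, 90 mm long, 36 mm wide, 50 mm high: to be left alone. Origin in the middle of its underside
- hammer: hand hammer lying on the bench; leave alone. Origin on its underside
- oil: white oil bottle, 56 mm across, 150 mm high; leave alone. Origin in the middle of its underside
- wrench: steel wrench lying on the bench; leave alone. Origin on its underside
- collar: steel shaft collar, 64 mm across, 30 mm high; leave alone. Origin in the middle of its underside
- bar: round steel bar 22 mm thick, 130 mm long, lying on the bench; leave alone. Origin below its middle
- tin: open aluminium tin, 70 mm across, 70 mm high; leave alone. Origin in the middle of its underside
Things that resemble listed ones, but are neither listed nor needed, are in the scene too. What is shaped like the long_wedge but green or orange is not meant.

How it is judged (in metres and radians):
On the way, in this order (a step that is already met when the one before it is completed fails the run):
1. the long wedge, flat on the bench, carries the plate before the gauge is reached (contact force between long_wedge and plate above 1 N and angle between long_wedge's own z axis and vertical below 0.08 rad and contact force between plate and gauge below 0.5 N), for 0.1 s.
2. the plate presses the gauge's plunger with 7 N or more (contact force between plate and gauge above 7 N), for 0.1 s.
At the end, for the whole second after the job is handed in: the plate rests on the long wedge, which lies flat on the bench (within 0.05 rad) and is at rest, and the plate presses the gauge's plunger with 7 to 10.4 N, that is, touching it firmly and pushing it in no more than 1.5 mm (contact force between plate and gauge between 7 and 10.4 N and contact force between long_wedge and plate above 1 N and angle between long_wedge's own z axis and vertical below 0.05 rad and linear speed of long_wedge below 0.01 m/s).
It fails at once if the plate presses the gauge with more than 11.8 N (the plunger is pushed in more than 2.5 mm) (contact force between plate and gauge above 11.8 N).
It fails at once if the gripper pushes the plate or the gauge with more than 4 N (contact force between any of the arm, the fingers and plate above 4 N or contact force between any of the arm, the fingers and gauge above 4 N).
It fails at once if the short wedge or another bystander is moved more than 30 mm (distance of any of short_wedge, hammer, oil, wrench, collar, bar, tin from where it was at the start of the episode above 0.03 m).
It also fails if it takes over 64 s, if anything falls off the work surface, if the arm or the gripper's body presses on something with over 40 N, if the wrist force passes 120 N, or if a joint passes its speed limit or range.

## Working session

There is one attempt and no reset: what is moved stays moved. The work goes in short steps, Python scripts to look and compute and a tool call to move; the robot and the scene stay as the last step left them, time stands still between calls to the robot, and variables do not carry over. Pictures are saved under pics/ and viewed, at most 10 in all, crops included, and the job is handed in when it is done.

Besides the shell and the picture viewer there is one more tool, called after "Emit:" as name(argument=value, ...) on one line, values as JSON. send_rows: Moves the arm, as the interface text tells. Its arguments: {"type":"object","properties":{"series":{"type":"string"},"force":{"type":"number"}},"required":["series"]}

```bash
mkdir -p pics
python3 - <<'E'
from workcell import manip
import numpy as np,cv2
for n in("top","side"):
    s=manip.snapshot(n); np.savez(f"pics/{n}0.npz",**s)
    cv2.imwrite(f"pics/{n}0.png",s["frame"][:,:,::-1])
    print(n,s["fx"],s["cx"],s["cy"],np.round(s["extrinsics"],3).tolist(),(s["depth"]>0).mean())
print(manip.read_state())
E
```

```text
top 470.29701625467504 280.13474389495326 216.1038285360048 [[0.011, -1.0, -0.007, -12.524], [0.987, 0.01, 0.159, -537.9], [-0.159, -0.009, 0.987, -1130.513], [0.0, 0.0, 0.0, 1.0]] 0.9961862244897959
side 387.49323391807343 285.2175766664544 205.5252671169741 [[-0.977, -0.212, -0.025, 513.923], [0.094, -0.531, 0.842, -151.348], [-0.191, 0.821, 0.539, -795.774], [0.0, 0.0, 0.0, 1.0]] 0.9959523809523809
{'time': 0.1, 'joint_pos': array([ 1.08396249e+00,  3.42628368e-01,  1.52488955e+00,  2.04403199e-05,
        1.27537413e+00, -1.45989352e-01]), 'dq': array([ 3.25615888e-04, -3.49286638e-06, -3.03625716e-03,  2.45796118e-03,
        2.02529548e-03,  8.17786218e-04]), 'joint_torque': array([ 2.01445509e-03, -4.32003772e+01, -2.44695479e+01,  7.17816199e-02,
        5.27645065e-02, -6.26676047e-05]), 'tool_pos': array([175.3165442 , 494.52564925, 243.13839282]), 'ee_rot': array([-2.11448264e-04,  1.69601390e-01,  9.85512530e-01, -6.14401385e-04]), 'force': array([ 0.02065698, -0.52782582,  0.12763668]), 'ft_torque': array([-0.01308124,  0.02785502,  0.02035431]), 'gripper_force': 0.0, 'finger_gap': 91.77846238473968}
```

View pics/top0.png

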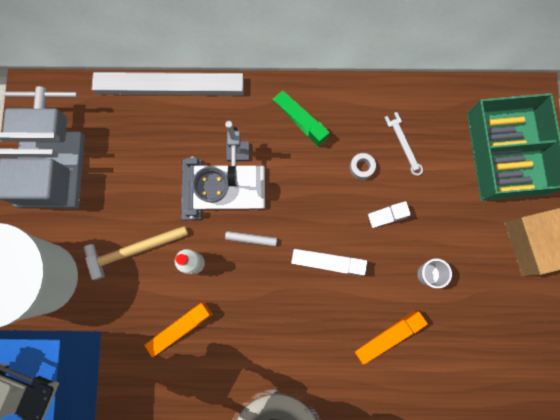

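View pics/side0.png

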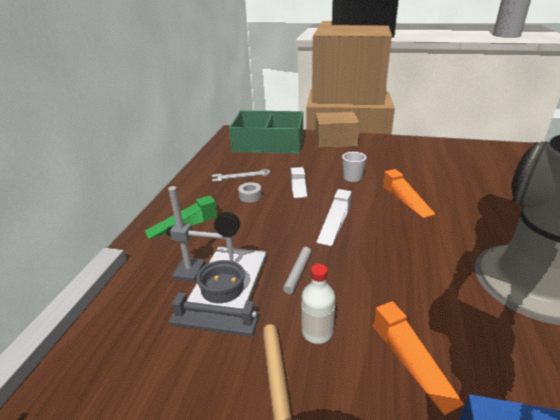

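The top view has the bare long wedge at px (329,262) with its heel at right (358,266) and tip at left (292,257). The short wedge is at (390,214). The orange wedges (178,330) and (391,338) and the green one (301,118) are decoys. The plate's free edge is at (265,187), its hinge at (190,187) and the gauge at (232,170). The object at (329,262) fits because it is uncoloured aluminium, long, and has a heel block. Next I'll measure it and confirm in one crop.

```bash
cat > h.py <<'E'
import numpy as np,cv2
def cloud(s):
    d=s["depth"];v,u=np.indices(d.shape)
    P=np.stack([(u-s["cx"])/s["fx"]*d,-(v-s["cy"])/s["fy"]*d,-d],-1)
    E=s["extrinsics"]; return (P-E[:3,3])@E[:3,:3]
def ray(s,u,v,z):
    E=s["extrinsics"];R=E[:3,:3];c=-R.T@E[:3,3]
    d=R.T@np.array([(u-s["cx"])/s["fx"],-(v-s["cy"])/s["fy"],-1]); return c+d*(z-c[2])/d[2]
E
python3 - <<'E'
from h import *
s=dict(np.load("pics/top0.npz")); f=s["frame"]; P=cloud(s)
cv2.imwrite("pics/crop0.png",cv2.resize(f[110:290,170:420,::-1],None,fx=3.2,fy=3.2,interpolation=cv2.INTER_CUBIC))
hsv=cv2.cvtColor(f,cv2.COLOR_RGB2HSV)
m=((hsv[...,1]<45)&(hsv[...,2]>130)).astype(np.uint8)
n,l,st,c=cv2.connectedComponentsWithStats(m)
for i in range(1,n):
    x,y,w,h,a=st[i]
    if a>150 and 100<y<300 and 160<x<420:
        q=P[l==i]; print(st[i],c[i].round(1),"z",np.percentile(q[:,2],[2,50,98]).round(1),[np.round(t,1) for t in cv2.minAreaRect(q[:,:2].astype(np.float32))])
        k=q[q[:,2]>np.percentile(q[:,2],98)-5]
        print("  top",len(k),[np.round(t,1) for t in cv2.minAreaRect(k[:,:2].astype(np.float32))])
for u,v in((300,200),(265,187),(255,187),(215,187),(250,239)): print(u,v,P[v,u].round(1))
E
```

```text
[385 112  38  64 554] [403.9 143.1] z [-2.3  6.4 11.3] [array([ 558.8, -225.3]), array([155.6, 566. ]), np.float64(60.3)]
  top 289 [array([ 554.3, -223.1]), array([152.6, 557.2]), np.float64(59.9)]
[227 132  12  34 206] [231.6 149.1] z [  2.  111.  124.3] [array([559.8,  64. ]), array([446.9,  35.6]), np.float64(18.8)]
  top 39 [array([542.8,  44.2]), array([401.2,  24.1]), np.float64(21.3)]
[350 153  26  25 376] [362.7 164.9] z [-1.6 29.1 34.5] [array([ 525.5, -141.8]), array([ 65.1, 422.7]), np.float64(63.2)]
  top 168 [array([ 519.4, -138.2]), array([ 60.7, 409.2]), np.float64(62.7)]
[ 182  166   83   52 1961] [234.1 192.6] z [10.1 24.2 69.2] [array([497.5, 123.3]), array([336.1, 227.1]), np.float64(9.9)]
  top 56 [array([473.2,  94.5]), array([309. , 118.1]), np.float64(21.7)]
[368 201  43  27 636] [388.9 214.1] z [-1.3 27.2 53.7] [array([ 478.8, -167.9]), array([ 58. , 389.9]), np.float64(31.8)]
  top 168 [array([ 467. , -165.1]), array([ 40.7, 372.6]), np.float64(31.8)]
[225 231  52  15 441] [250.5 238.3] z [-1.6 18.9 24.2] [array([454.6,  33.2]), array([212.7,  87.1]), np.float64(48.4)]
  top 202 [array([451.3,  31.7]), array([206.8,  82.3]), np.float64(47.9)]
[175 249  25  25 348] [189.  261.9] z [  1.4 100.6 122.2] [array([385.5, 123.1]), array([286.5,  55.2]), np.float64(68.3)]
  top 19 [array([380.6,  98.6]), array([238. ,  24.7]), np.float64(70.0)]
[ 291  249   76   27 1190] [329.1 261.8] z [-1.9 24.7 52.3] [array([ 393.4, -122.1]), array([195. , 112.8]), np.float64(81.8)]
  top 208 [array([ 397. , -115.4]), array([ 44.6, 211.4]), np.float64(13.0)]
[418 258  34  30 764] [435.3 273.3] z [-0.1 33.1 72.2] [array([ 396.9, -229.3]), array([ 73.4, 427.1]), np.float64(2.4)]
  top 134 [array([ 393.1, -216.2]), array([ 66.7, 400.6]), np.float64(2.4)]
300 200 [588.2 -57.8  -1.6]
265 187 [621.8  33.9  -0.9]
255 187 [616.5  58.6  21.6]
215 187 [613.8 160.3  29.4]
250 239 [482.4  68.8  20.2]
```

View pics/crop0.png

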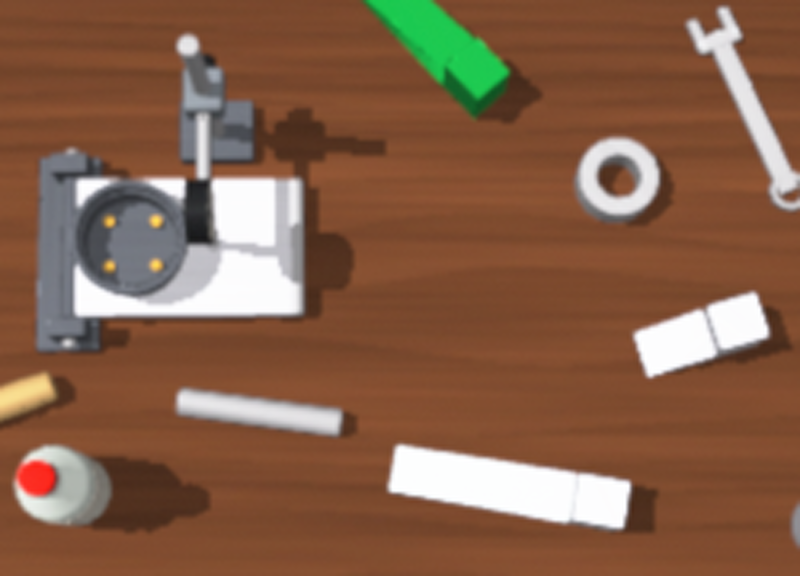

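The crop confirms it: the long bare wedge has its heel block at crop (600,500), px (357,266), and its tip at left. Zero-depth pixels spoiled the rectangles, so I'll filter them out.

Run:
```python
from h import *
s=dict(np.load("pics/top0.npz")); f=s["frame"]; P=cloud(s)
hsv=cv2.cvtColor(f,cv2.COLOR_RGB2HSV)
m=((hsv[...,1]<45)&(hsv[...,2]>130)&(s["depth"]>0)).astype(np.uint8)
n,l=cv2.connectedComponents(m)
R=lambda q:[np.round(t,1).tolist() for t in cv2.minAreaRect(np.ascontiguousarray(q[:,:2],np.float32))]
for nm,(v,u) in dict(long=(262,329),short=(212,382),bar=(238,250)).items():
    q=P[l==l[v,u]]; q=q[(q[:,2]>4)&(q[:,2]<80)]; print(nm,R(q),len(q))
    if nm=="long": k=q[q[:,2]>44]; print(" heel top",R(k),k.mean(0).round(1)); L=q
# wedge outline by rays: contour rect in image
c,_=cv2.findContours((l==l[262,329]).astype(np.uint8),0,2); b=cv2.boxPoints(cv2.minAreaRect(c[0])); print(b.round(1).tolist())
# slope line: centroid by z bins
for lo in(6,14,22,30): k=L[(L[:,2]>lo)&(L[:,2]<lo+8)]; print(lo,k.mean(0).round(1))
q=P[160:215,195:275].reshape(-1,3); q=q[(q[:,2]>12)&(q[:,2]<34)]; print("plate",R(q),len(q),cv2.boxPoints(cv2.minAreaRect(np.ascontiguousarray(q[:,:2],np.float32))).round(1).tolist())
for u,v in((264.7,165.6),(264.9,208.8)): print("nose edge corner z=17",ray(s,u,v,17).round(1))
for u,v in((195,165.8),(195,208.5)): print("z=30",ray(s,u,v,32).round(1))
```

```text
long [[427.4, -128.6], [179.1, 38.7], 80.3] 1073
 heel top [[414.9, -196.3], [41.2, 36.1], 80.6] [ 414.7 -196.8   49.5]
short [[548.7, -281.1], [39.0, 90.8], 16.8] 565
bar [[484.3, 66.6], [128.6, 21.4], 82.6] 415
[[290.5, 264.5], [293.0, 248.1999969482422], [367.0, 259.70001220703125], [364.3999938964844, 276.0]]
6 [435.7 -68.2   9.9]
14 [431.1 -96.8  17.8]
22 [ 425.7 -128.9   26. ]
30 [ 421.2 -158.5   33.9]
plate [[620.0, 123.3], [141.2, 181.1], 4.5] 2023 [[542.5999755859375, 208.0], [556.7999877929688, 27.5], [697.5, 38.599998474121094], [683.2999877929688, 219.10000610351562]]
nose edge corner z=17 [674.6  34.9  17. ]
nose edge corner z=17 [560.7  32.5  17. ]
z=30 [668.4 213.1  32. ]
z=30 [557.1 208.7  32. ]
```

The wedge heel is at (415,-196.5) with yaw about 80.6°. The free edge's middle is at (617.6,33.7) with the way in at about 91.5°. Sizes match: 179x38.7 for the wedge, heel top at 49.5. Now I'll go over there.

Emit:
send_rows(series="-1 -1 -0.77 0 0;-1 -1 -0.77 0 0;-1 -1 -0.77 0 0;-1 -1 -0.77 0 0;-1 -1 -0.77 0 0")

```text
time: 0.52
tool_pos: [261.4, 360.9, 243.4]
ee_rot: [-0.0, 0.169, 0.986, -0.0]
force: [0.9, 0.4, 0.0]
finger_gap: 92.1
gripper_force: 0.0
```

Emit:
send_rows(series="-1 -1 -0.77 0 0;-1 -1 -0.77 0 0;-1 -1 -0.77 0 0;-1 -1 -0.77 0 0;-1 -1 -0.77 0 0")

```text
time: 0.93
tool_pos: [347.1, 228.4, 243.6]
ee_rot: [-0.0, 0.17, 0.986, -0.0]
force: [-0.0, 0.1, -0.0]
finger_gap: 92.0
gripper_force: 0.0
```

Emit:
send_rows(series="-1 -1 -0.77 0 0;-1 -1 -0.77 0 0;-1 -1 -0.77 0 0;-1 -1 -0.77 0 0;-1 -1 -0.77 0 0")

```text
time: 1.35
tool_pos: [432.8, 95.8, 243.5]
ee_rot: [-0.0, 0.17, 0.986, 0.0]
force: [0.8, 0.0, 0.4]
finger_gap: 91.6
gripper_force: 0.0
```

Emit:
send_rows(series="-1 -0.27 -0.75 0 1;-1 -0.3 -0.73 0 1;-1 -0.36 -0.7 0 1;-1 -0.42 -0.67 0 1;-1 -0.48 -0.63 0 1")

```text
time: 1.77
tool_pos: [430.4, -2.5, 243.4]
ee_rot: [-0.0, 0.364, 0.931, -0.0]
force: [0.7, 0.6, -0.7]
finger_gap: 92.1
gripper_force: 0.0
```

Emit:
send_rows(series="-1 -0.54 -0.59 0 1;-1 -0.59 -0.54 0 1;-1 -0.63 -0.5 0 1;-1 -0.67 -0.43 0 1;-1 -0.71 -0.37 0 1")

```text
time: 2.18
tool_pos: [431.5, -102.4, 243.4]
ee_rot: [-0.0, 0.542, 0.841, 0.0]
force: [0.2, -1.3, -0.6]
finger_gap: 91.8
gripper_force: 0.0
```

Emit:
send_rows(series="-1 -0.74 -0.3 0.4 1;-1 -0.76 -0.25 0.4 1;-1 -0.78 -0.17 0.4 1;-1 -0.8 -0.1 0.4 1;-1 -0.8 0 0.4 1")

```text
time: 2.6
tool_pos: [437.7, -202.3, 192.9]
ee_rot: [-0.0, 0.698, 0.716, -0.0]
force: [-0.3, 0.4, 0.9]
finger_gap: 91.6
gripper_force: 0.0
```

Emit:
send_rows(series="-1 0 0 0.4 1;-1 0 0 0.4 1;-1 0 0 0.4 0.44;-1 0 0 0 0;-1 0 0 0 0")

```text
time: 3.02
tool_pos: [437.7, -201.2, 163.3]
ee_rot: [-0.001, 0.763, 0.647, -0.0]
force: [0.7, -0.8, 0.2]
finger_gap: 91.5
gripper_force: 0.0
```

Emit:
send_rows(series="-1 0.04 -0.93 0 0;-1 0 0 1 0;-1 0 0 1 0;-1 0 0 1 0;-1 0 0 0.8 0")

```text
time: 3.43
tool_pos: [415.4, -196.6, 68.2]
ee_rot: [0.0, 0.762, 0.647, 0.0]
force: [0.4, 1.0, 0.7]
finger_gap: 91.7
gripper_force: 0.0
```

Run:
```python
from workcell import manip
from h import *
a=manip.snapshot("top")["frame"]; b=manip.snapshot("side")["frame"]
cv2.imwrite("pics/g1.png",np.hstack([cv2.resize(a[180:340,230:430],(400,320)),cv2.resize(b[120:280,220:420],(400,320))])[:,:,::-1])
print(manip.read_state()["tool_pos"])
```

```text
[ 414.08764339 -195.66874877   67.00090823]
```

View pics/g1.png

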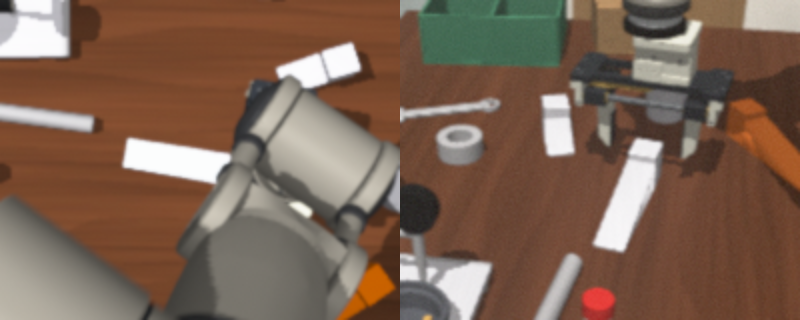

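The picture shows the open fingers at crop (605,130) and (690,135), straddling the heel at (645,145). The short wedge at (558,120) is clear. I'll descend and grip.

Emit:
send_rows(series="-1 0 0 0.8 0;-1 0 0 0.84 0;-1 0 0 0 0;0 0 0 0 0;0.3 0 0 0 0", force=40)

```text
time: 3.95
tool_pos: [416.2, -197.1, 29.3]
ee_rot: [0.001, 0.763, 0.647, 0.0]
force: [0.3, 0.3, -0.3]
finger_gap: 82.7
gripper_force: 0.0
```

Emit:
send_rows(series="1 0 0 0 0;1 0 0 0 0;1 0 0 0 0;1 0 0 0 0;1 0 0 0 0", force=40)

```text
time: 4.37
tool_pos: [415.4, -196.6, 28.0]
ee_rot: [0.0, 0.763, 0.646, 0.0]
force: [-0.4, 0.6, 0.4]
finger_gap: 49.9
gripper_force: 0.0
```

Emit:
send_rows(series="1 0 0 -0.4 0;1 0 0 -0.4 0;1 0 0 -0.4 0;1 0 0 -0.4 0;1 0 0 0 0")

```text
time: 4.78
tool_pos: [415.8, -196.9, 68.8]
ee_rot: [0.001, 0.763, 0.646, 0.0]
force: [0.5, -1.0, -3.5]
finger_gap: 35.5
gripper_force: 40.0
```

The fingers closed only during the lift, so the grip is high. I'll set the wedge down again and regrip low.

Emit:
send_rows(series="1 0 0 0.3 0;1 0 0 0.3 0;1 0 0 0.08 0;1 0 0 0.08 0;1 0 0 0 0")

```text
time: 5.2
tool_pos: [414.2, -195.9, 48.1]
ee_rot: [-0.002, 0.763, 0.646, -0.0]
force: [-3.0, 0.4, 4.0]
finger_gap: 35.6
gripper_force: 40.0
```

Run:
```python
from workcell import manip
from h import *
s=manip.snapshot("side"); b=s["frame"]
cv2.imwrite("pics/g2.png",cv2.resize(b[130:270,270:420],(600,560))[:,:,::-1]); print(manip.read_state()["tool_pos"],manip.read_state()["force"])
```

```text
[ 414.23179031 -195.84316254   48.07239695] [-3.6331209   2.24419807  2.86505362]
```

View pics/g2.png

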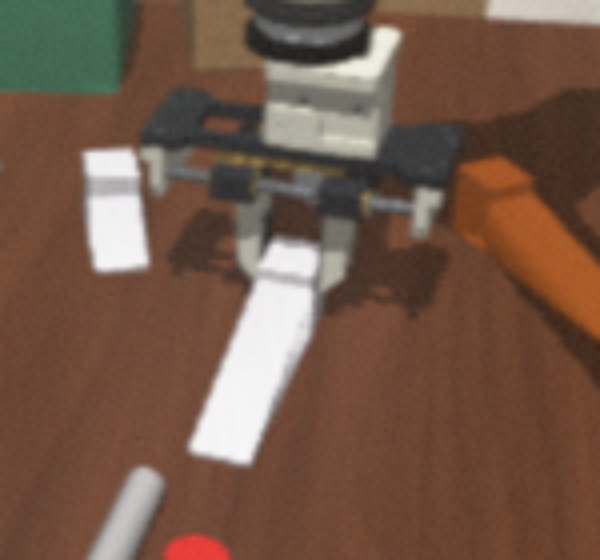

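The wedge lies on the bench, tip at crop (220,455), with the pads high on its heel at (290,260). I'll open slightly, lower and regrip.

Emit:
send_rows(series="-0.3 0 0 0 0;-0.3 0 0 0 0;-0.3 0 0 0 0;-0.3 0 0 0.4 0;-0.3 0 0 0.44 0", force=45)

```text
time: 5.67
tool_pos: [416.1, -197.1, 28.0]
ee_rot: [0.001, 0.763, 0.646, 0.0]
force: [-0.5, -0.6, -0.2]
finger_gap: 58.9
gripper_force: 0.0
```

Emit:
send_rows(series="1 0 0 0 0;1 0 0 0 0;1 0 0 0 0;1 0 0 0 0;1 0 0 0 0")

```text
time: 6.08
tool_pos: [415.5, -196.8, 28.2]
ee_rot: [0.0, 0.763, 0.646, 0.0]
force: [-1.3, -0.1, 1.5]
finger_gap: 35.9
gripper_force: 44.9
```

Emit:
send_rows(series="1 0 0 -0.4 0;1 0 0 -0.6 0;1 0 0 0 0;1 0.46 0.97 0 0;1 0.46 0.97 0 0")

```text
time: 6.5
tool_pos: [466.7, -181.9, 52.5]
ee_rot: [-0.0, 0.764, 0.646, -0.0]
force: [0.8, -1.0, -2.2]
finger_gap: 35.5
gripper_force: 44.9
```

Emit:
send_rows(series="1 0.46 0.97 0 0;1 0.46 0.97 0 0;1 0.46 0.97 0 0;1 0.46 0.97 0 0;1 0.46 0.97 0 0")

```text
time: 6.92
tool_pos: [596.7, -144.4, 51.6]
ee_rot: [-0.0, 0.763, 0.646, -0.0]
force: [0.1, -0.3, -3.0]
finger_gap: 35.5
gripper_force: 44.9
```

Emit:
send_rows(series="1 0.46 0.97 0 0;1 0 0 0 -0.79;1 0 0 0 -0.79;1 0 0 0 -0.79;1 0 0 0 0")

```text
time: 7.33
tool_pos: [621.3, -137.4, 51.3]
ee_rot: [-0.001, 0.697, 0.717, -0.0]
force: [-0.5, -0.4, -4.2]
finger_gap: 35.5
gripper_force: 44.9
```

Run:
```python
from workcell import manip
from h import *
s=manip.snapshot("top"); a=s["frame"]; t=manip.snapshot("side"); b=t["frame"]
np.savez("pics/top2.npz",**s);np.savez("pics/side2.npz",**t)
cv2.imwrite("pics/p1.png",np.hstack([cv2.resize(a[120:280,180:380],(400,320)),cv2.resize(b[170:330,140:340],(400,320))])[:,:,::-1])
print(manip.read_state()["tool_pos"],manip.read_state()["ee_rot"],manip.read_state()["force"])
```

```text
[ 621.4123019  -137.64568771   51.85447738] [-4.85173538e-04  6.99160237e-01  7.14964818e-01 -1.91899235e-04] [ 0.62026531  0.16255655 -4.38595176]
```

View pics/p1.png

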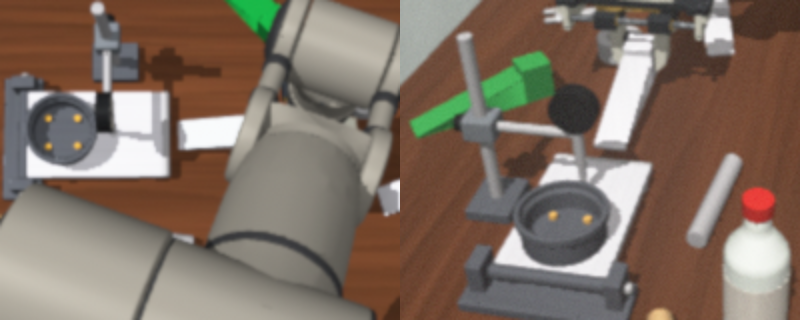

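Top crop: the wedge tip at (180,135) lines up with the plate's middle line, whose nose edge spans (168,92) to (168,178). A quick numeric check, then lower.

Run:
```python
from h import *
s=dict(np.load("pics/top2.npz")); P=cloud(s); f=s["frame"]
hsv=cv2.cvtColor(f,cv2.COLOR_RGB2HSV); w=(hsv[...,1]<45)&(hsv[...,2]>150)
for u in(271,274,278,282,286,290,294):
    v=np.where(w[170:205,u])[0]+170; q=P[v,u]; q=q[q[:,2]>15]; print(u,len(q),q[:,0].min().round(1),q[:,0].max().round(1),q[:,:].mean(0).round(1))
for u in(255,258,261,263,264,265):
    q=P[155:220,u]; q=q[(q[:,2]>10)&(q[:,2]<40)]; print("plate",u,len(q),q[:,0].min().round(1),q[:,0].max().round(1),q.mean(0).round(1))
```

```text
271 13 599.3 632.7 [615.6  17.4  27.4]
274 14 597.5 631.5 [613.9   9.7  29.5]
278 14 598.6 632.1 [ 6.157e+02 -6.000e-01  3.340e+01]
282 14 599.2 632.5 [615.8 -10.7  33.6]
286 14 598.1 633.3 [615.1 -20.9  36.8]
290 15 598.0 634.5 [616.  -31.   39.2]
294 14 600.2 633.7 [616.7 -41.   42.1]
plate 255 43 562.3 671.8 [616.5  58.6  22.2]
plate 258 43 562.4 671.3 [616.6  50.9  22.3]
plate 261 43 561.9 672.8 [616.9  43.3  21.3]
plate 263 43 562.2 672.4 [616.8  38.1  21.9]
plate 264 42 562.8 669.3 [615.6  35.5  21.3]Traceback (most recent call last):
  File "<stdin>", line 7, in <module>
    return umr_minimum(a, axis, None, out, keepdims, initial, where)
ValueError: zero-size array to reduction operation minimum which has no identity
```

Centred within 1 mm, with the tip about 14 mm short of the nose. Lowering.

Emit:
send_rows(series="1 0 0 0.4 0;1 0 0 0.4 0;1 0 0 0.12 0;1 0 0 0 0;1 0 0 0 0")

```text
time: 7.85
tool_pos: [621.4, -137.7, 28.9]
ee_rot: [-0.001, 0.699, 0.716, -0.0]
force: [-0.5, -1.4, -3.6]
finger_gap: 35.9
gripper_force: 45.0
```

Emit:
send_rows(series="1 0 0 0.03 0;1 0 0 0 0;1 0 0 0 0")

```text
time: 8.1
tool_pos: [621.7, -137.7, 28.8]
ee_rot: [-0.0, 0.698, 0.716, -0.0]
force: [-0.9, 1.1, -2.9]
finger_gap: 35.6
gripper_force: 45.0
```

Emit:
send_rows(series="1 0 0 0.02 0;1 0 0 0 0;1 0 0 0 0")

```text
time: 8.35
tool_pos: [621.8, -137.7, 28.4]
ee_rot: [0.0, 0.698, 0.716, 0.0]
force: [0.5, -0.2, -4.7]
finger_gap: 35.3
gripper_force: 45.0
```

Emit:
send_rows(series="1 0 0 0.02 0;1 0 0 0 0;1 0 0 0 0")

```text
time: 8.6
tool_pos: [621.9, -137.8, 28.2]
ee_rot: [0.0, 0.698, 0.716, 0.0]
force: [-0.2, -0.9, -1.3]
finger_gap: 35.9
gripper_force: 45.0
```

Emit:
send_rows(series="1 0 0 0.02 0;1 0 0 0 0;1 0 0 0 0")

```text
time: 8.85
tool_pos: [621.9, -137.8, 28.2]
ee_rot: [0.0, 0.698, 0.716, 0.0]
force: [-2.2, 0.2, 5.6]
finger_gap: 35.6
gripper_force: 45.0
```

On the bench. Sliding in: the first 30 mm are free.

Emit:
send_rows(series="1 0 0 -0.01 0;1 0.4 0 0 0;1 0.4 0 0 0;1 0.4 0 0 0;1 0 0 0 0")

```text
time: 9.27
tool_pos: [621.6, -105.4, 28.1]
ee_rot: [0.0, 0.698, 0.716, 0.001]
force: [1.4, 3.7, 5.2]
finger_gap: 35.8
gripper_force: 45.0
```

Emit:
send_rows(series="1 0.12 0 0 0;1 0.12 0 0 0;1 0.12 0 0 0;1 0 0 0 0;1 0 0 0 0")

```text
time: 9.68
tool_pos: [621.3, -98.7, 28.2]
ee_rot: [0.001, 0.698, 0.716, 0.0]
force: [1.2, -2.7, 5.5]
finger_gap: 35.7
gripper_force: 45.0
```

Emit:
send_rows(series="1 0.08 0 0 0;1 0.08 0 0 0;1 0.08 0 0 0;1 0 0 0 0;1 0 0 0 0")

```text
time: 10.1
tool_pos: [621.1, -93.1, 28.2]
ee_rot: [0.001, 0.698, 0.716, 0.0]
force: [0.3, -3.8, 5.9]
finger_gap: 35.8
gripper_force: 45.0
```

Emit:
send_rows(series="1 0.06 0 -0.01 0;1 0.06 0 0 0;1 0.06 0 0 0;1 0 0 0 0;1 0 0 0 0")

```text
time: 10.52
tool_pos: [620.9, -89.6, 28.2]
ee_rot: [0.001, 0.699, 0.716, -0.0]
force: [0.7, -7.7, 4.7]
finger_gap: 35.8
gripper_force: 45.0
```

Emit:
send_rows(series="1 0.06 0 0 0;1 0.06 0 0 0;1 0.06 0 0 0;1 0 0 0 0;1 0 0 0 0")

```text
time: 10.93
tool_pos: [620.9, -85.2, 28.2]
ee_rot: [0.001, 0.699, 0.716, -0.0]
force: [1.0, -7.2, 4.0]
finger_gap: 35.7
gripper_force: 45.0
```

```bash
cat > look.py <<'E'
import sys
from workcell import manip
from h import *
n=sys.argv[1]
F=[]
t=manip.snapshot("side"); s=manip.snapshot("top")
np.savez(f"pics/side_{n}.npz",**t)
P=cloud(s)
q=P[172:205,250:262].reshape(-1,3); q=q[(q[:,2]>10)&(q[:,2]<60)]
st=manip.read_state(); print("plate top near nose",np.median(q,0).round(1),st["tool_pos"].round(1),st["force"].round(1),st["time"])
if len(sys.argv)>2: cv2.imwrite(f"pics/s_{n}.png",np.hstack([cv2.resize(x[170:300,180:290],(396,468),interpolation=2) for x in (np.load("pics/side2.npz")["frame"],t["frame"])])[:,:,::-1])
E
python3 look.py a v
```

```text
plate top near nose [613.6  57.6  24.1] [620.9 -85.2  28.2] [ 1.2 -8.3  3.3] 11.0333
```

View pics/s_a.png

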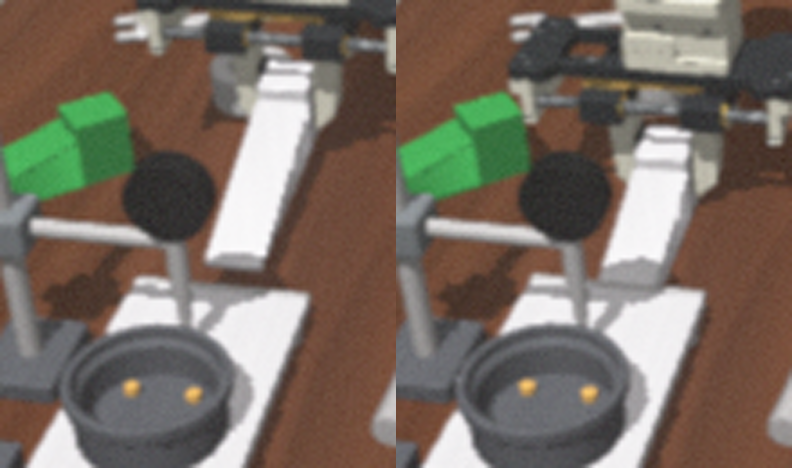

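The right half shows the wedge under the nose bar at (640,280) and the plate starting to rise; force along y is about -7.5 N. From here I go in 3 mm steps, watching for the jump.

Emit:
send_rows(series="1 0.06 0 0 0;1 0.06 0 0 0;1 0 0 0 0;1 0 0 0 0")

```text
time: 11.37
tool_pos: [620.8, -82.2, 28.2]
ee_rot: [0.001, 0.699, 0.716, -0.0]
force: [0.4, -8.2, 4.9]
finger_gap: 36.0
gripper_force: 45.0
```

Emit:
send_rows(series="1 0.06 0 0 0;1 0.06 0 0 0;1 0 0 0 0;1 0 0 0 0")

```text
time: 11.7
tool_pos: [620.7, -79.2, 28.2]
ee_rot: [0.001, 0.699, 0.716, -0.0]
force: [0.6, -8.6, 3.3]
finger_gap: 35.5
gripper_force: 45.0
```

Emit:
send_rows(series="1 0.06 0 0 0;1 0.06 0 0 0;1 0 0 0 0;1 0 0 0 0")

```text
time: 12.03
tool_pos: [620.6, -76.2, 28.2]
ee_rot: [0.001, 0.699, 0.716, -0.0]
force: [0.8, -9.2, 4.3]
finger_gap: 35.7
gripper_force: 45.0
```

Emit:
send_rows(series="1 0.06 0 0 0;1 0.06 0 0 0;1 0 0 0 0;1 0 0 0 0")

```text
time: 12.37
tool_pos: [620.6, -73.2, 28.2]
ee_rot: [0.001, 0.699, 0.716, -0.0]
force: [0.6, -8.5, 4.8]
finger_gap: 35.9
gripper_force: 45.0
```

Emit:
send_rows(series="1 0.06 0 0 0;1 0.06 0 0 0;1 0 0 0 0;1 0 0 0 0")

```text
time: 12.7
tool_pos: [620.5, -70.2, 28.2]
ee_rot: [0.001, 0.699, 0.716, -0.0]
force: [-0.3, -8.6, 3.7]
finger_gap: 35.6
gripper_force: 45.0
```

Emit:
send_rows(series="1 0.06 0 0 0;1 0.06 0 0 0;1 0 0 0 0;1 0 0 0 0")

```text
time: 13.03
tool_pos: [620.4, -67.2, 28.2]
ee_rot: [0.001, 0.699, 0.716, -0.0]
force: [-1.0, -8.6, 3.8]
finger_gap: 36.0
gripper_force: 45.0
```

Emit:
send_rows(series="1 0.06 0 0 0;1 0.06 0 0 0;1 0 0 0 0;1 0 0 0 0")

```text
time: 13.37
tool_pos: [620.3, -64.1, 28.2]
ee_rot: [0.001, 0.699, 0.716, -0.0]
force: [0.5, -7.7, 4.1]
finger_gap: 35.1
gripper_force: 45.0
```

Emit:
send_rows(series="1 0.06 0 0 0;1 0.06 0 0 0;1 0 0 0 0;1 0 0 0 0")

```text
time: 13.7
tool_pos: [620.2, -61.1, 28.2]
ee_rot: [0.001, 0.699, 0.716, -0.0]
force: [1.2, -8.9, 3.7]
finger_gap: 35.8
gripper_force: 45.0
```

Emit:
send_rows(series="1 0.06 0 0 0;1 0.06 0 0 0;1 0 0 0 0;1 0 0 0 0")

```text
time: 14.03
tool_pos: [620.2, -58.1, 28.2]
ee_rot: [0.001, 0.699, 0.716, -0.0]
force: [-0.3, -7.7, 4.8]
finger_gap: 36.0
gripper_force: 45.0
```

Emit:
send_rows(series="1 0.06 0 0 0;1 0.06 0 0 0;1 0 0 0 0;1 0 0 0 0")

```text
time: 14.37
tool_pos: [620.1, -55.1, 28.2]
ee_rot: [0.001, 0.699, 0.716, -0.0]
force: [0.6, -8.4, 5.0]
finger_gap: 35.8
gripper_force: 45.0
```

```bash
python3 look.py b v
```

```text
plate top near nose [621.8  60.9  30.7] [620.1 -55.1  28.2] [ 1.3 -9.   4. ] 14.4667
```

View pics/s_b.png

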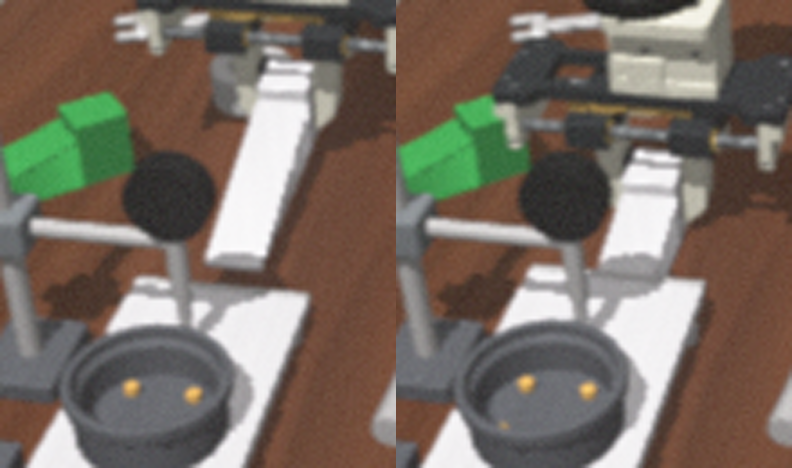

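The plate is up about 9 mm (nose edge at crop (610,280)) and the force is still at baseline. Continuing.

Emit:
send_rows(series="1 0.06 0 0 0;1 0.06 0 0 0;1 0 0 0 0;1 0 0 0 0")

```text
time: 14.8
tool_pos: [620.0, -52.1, 28.2]
ee_rot: [0.001, 0.699, 0.716, -0.0]
force: [0.2, -8.1, 4.6]
finger_gap: 36.1
gripper_force: 45.0
```

Emit:
send_rows(series="1 0.06 0 0 0;1 0.06 0 0 0;1 0 0 0 0;1 0 0 0 0")

```text
time: 15.13
tool_pos: [619.9, -49.4, 28.2]
ee_rot: [0.001, 0.699, 0.716, -0.0]
force: [0.8, -9.6, 3.3]
finger_gap: 35.8
gripper_force: 45.0
```

Emit:
send_rows(series="1 0.04 0 0 0;1 0.04 0 0 0;1 0 0 0 0;1 0 0 0 0")

```text
time: 15.47
tool_pos: [619.9, -48.1, 28.2]
ee_rot: [0.001, 0.699, 0.716, -0.001]
force: [1.1, -12.3, 3.5]
finger_gap: 35.6
gripper_force: 45.0
```

Emit:
send_rows(series="1 0 0 0 0;1 0 0 0 0;1 0 0 0 0;1 0 0 0 0")

```text
time: 15.8
tool_pos: [620.0, -48.1, 28.2]
ee_rot: [0.001, 0.699, 0.716, -0.001]
force: [0.7, -13.0, 3.8]
finger_gap: 35.4
gripper_force: 45.0
```

Emit:
send_rows(series="1 0.04 0 0 0;1 0.04 0 0 0;1 0 0 0 0;1 0 0 0 0")

```text
time: 16.13
tool_pos: [619.9, -47.0, 28.2]
ee_rot: [0.002, 0.699, 0.716, -0.001]
force: [0.1, -15.7, 3.2]
finger_gap: 35.7
gripper_force: 45.0
```

Emit:
send_rows(series="1 0.03 0 0 0;1 0.03 0 0 0;1 0 0 0 0;1 0 0 0 0")

```text
time: 16.47
tool_pos: [619.9, -45.8, 28.2]
ee_rot: [0.002, 0.699, 0.715, -0.001]
force: [-0.6, -16.7, 3.1]
finger_gap: 35.7
gripper_force: 45.0
```

Emit:
send_rows(series="1 0.03 0 0 0;1 0.03 0 0 0;1 0 0 0 0;1 0 0 0 0;1 0 0 0 0")

```text
time: 16.88
tool_pos: [619.9, -44.4, 28.2]
ee_rot: [0.002, 0.699, 0.715, -0.001]
force: [0.6, -18.0, 2.9]
finger_gap: 35.7
gripper_force: 45.0
```

```bash
python3 look.py c v; python3 look.py d; python3 look.py e
```

```text
plate top near nose [633.3  68.   33. ] [619.9 -44.4  28.2] [  0.4 -17.7   3.1] 16.9833
plate top near nose [634.5  67.9  33.1] [619.9 -44.4  28.2] [  0.9 -18.9   3.6] 17.0833
plate top near nose [633.5  68.   32.7] [619.9 -44.4  28.2] [  0.1 -17.5   3.2] 17.1833
```

View pics/s_c.png

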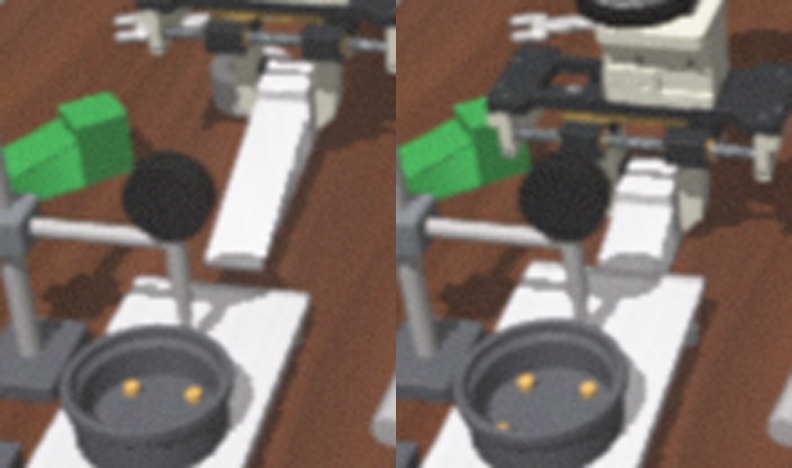

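The force has roughly doubled since touch at about y=-49.4, and the wedge has gone about 5 mm past it, so the plunger is in about 0.8 mm at most. Time to relax and release.

Emit:
send_rows(series="1 -0.04 0 0 0;1 -0.04 0 0 0;-0.4 0 0 0 0;-0.4 0 0 0 0;-0.4 0 0 0 0")

```text
time: 17.6
tool_pos: [618.8, -42.0, 27.3]
ee_rot: [-0.001, 0.698, 0.716, -0.0]
force: [-0.2, -0.2, 0.0]
finger_gap: 50.9
gripper_force: 0.0
```

Emit:
send_rows(series="-0.4 0 0 0 0;-0.4 0 0 0 0;-0.4 0 0 0 0;-0.4 0 0 0 0;-0.4 0 0 0 0")

```text
time: 18.02
tool_pos: [619.5, -42.6, 27.9]
ee_rot: [-0.0, 0.698, 0.716, 0.0]
force: [0.5, -0.1, 0.1]
finger_gap: 64.1
gripper_force: 0.0
```

```bash
python3 look.py f; python3 look.py g
python3 - <<'E'
import numpy as np,cv2
g=lambda n:np.mean([np.load(f"pics/side_{k}.npz")["frame"].astype(np.float32) for k in n],0)
a=g("cde").mean(2);b=g("fg").mean(2)
for nm,(y0,y1,x0,x1) in dict(heel=(212,250,236,262),plate=(246,300,205,268)).items():
    A=np.ascontiguousarray(a[y0:y1,x0:x1]);B=np.ascontiguousarray(b[y0:y1,x0:x1]); print(nm,cv2.phaseCorrelate(A,B,cv2.createHanningWindow(A.shape[::-1],cv2.CV_32F)))
E
```

```text
plate top near nose [634.4  67.9  33.2] [619.5 -42.7  28. ] [ 0.4 -0.4 -0.2] 18.1167
plate top near nose [634.4  67.9  33.5] [619.5 -42.8  28. ] [ 0.7 -0.4  1. ] 18.2167
heel ((0.6581125812870976, -0.20742046677719728), 0.9162035756640964)
plate ((-0.0664249656927609, 0.0014155618763780353), 0.9397132451887484)
```

Emit:
send_rows(series="-0.4 0 0 -0.4 0;-0.4 0 0 -0.8 0;-0.4 0 0 -0.8 0;-0.4 0 0 -0.8 0;-0.4 0 0 0 0")

```text
time: 18.63
tool_pos: [621.9, -43.2, 103.1]
ee_rot: [0.003, 0.698, 0.716, 0.002]
force: [1.2, 0.4, 1.0]
finger_gap: 64.1
gripper_force: 0.0
```

```bash
python3 look.py k v
python3 - <<'E'
from h import *
from workcell import manip
t=manip.snapshot("side"); P=cloud(t); q=P[205:255,230:268].reshape(-1,3)
k=q[(q[:,2]>46)&(q[:,2]<54)&(abs(q[:,0]-620)<30)&(q[:,1]<0)]; print(len(k),k.mean(0).round(1),k.min(0).round(1),k.max(0).round(1))
for lo in(26,30,34):
    k=q[(q[:,2]>lo)&(q[:,2]<lo+4)&(abs(q[:,0]-620)<15)&(q[:,1]<35)];print(lo,len(k),k.mean(0).round(1) if len(k) else 0)
E
```

```text
plate top near nose [647.8  71.   33.3] [620.  -42.8  99.3] [0.2 0.2 0.2] 18.7333
156 [616.8 -38.2  49.4] [599.5 -61.7  46.2] [635.4 -18.8  52. ]
26 73 [619.8  20.4  28.1]
30 68 [618.4   4.6  32. ]
34 64 [620.9  -9.8  35.8]
```

View pics/s_k.png

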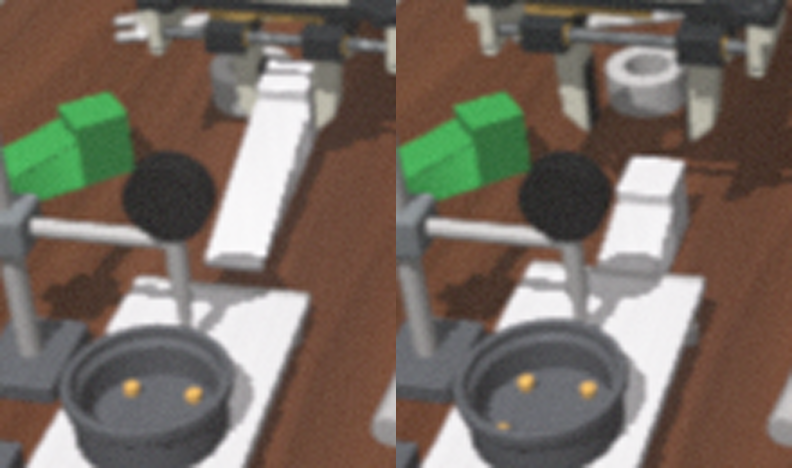

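The wedge is flat and still under the plate (heel at crop (650,185)), the plate stays up, and the gripper is clear. The ramp height measured at two points puts the heel at y≈-44.5, as planned. Handing in.

```bash
python3 -c "
from workcell import manip
print(manip.finish_job())"
```

```text
the job is handed in; nothing more can be done
None
```

I handed the job in with the plate resting on the long wedge, flat on the bench, and the gauge's plunger pushed in by an estimated 0.4–0.8 mm. That comes from wedge travel, since the gauge force can't be read directly, and no verdict came back.

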